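Snap the spare termination onto the bare port and hold it home

ROBOT

A 6-joint arm with a two-finger parallel gripper is mounted at the origin on a cart in front of the work surface, level with it; the furniture and walls round the work are solid. World frame = base frame: x ahead of the robot, y to its left, z up, the work surface at z = 0. Lengths are in m, angles in rad, forces in N, time in s.
With the tool pointing down it reaches from about 0.325 to 0.9 m from the base axis. Payload 6.1 kg.
Tool frame: the origin (TCP) lies on the centre line of the jaws, within the pads' length; the fingertips stand 8 mm ahead of it and the grasp point (between the pads) lies 11 mm behind it; z points along the fingers, y is the line along which they close (so a half turn about z gives the same grasp; the last joint's range is limited). The gripper opens to 85 mm and grips with 20 to 120 N. Pads are 22 mm wide; open, the fingers measure 114 mm over their backs; the gripper's body (76 mm by 85 mm) begins 54 mm behind the grasp point. The pads swing forward as they close: fully open they stand 13 mm farther back than shut.
Start: joints at [-1.441, 0.22, 1.526, -0, 1.395, -0.126], TCP at [0.158, -0.605, 0.239] pointing down, gripper open.
Joint ranges: [-2.98, 2.98], [-0.91, 2.08], [0.09, 2.57], [-1.24, 4.39], [0.2, 2.65], [-2.68, 2.68]. Speed limits (rad/s): [2.57, 2.57, 3.01, 3.14, 3.14, 3.14].

INTERFACE

Orientations are given as a rotation vector (axis times angle).
In Python, from workcell import r gives the robot as it stands.
- The arm moves only by the shell command python3 -m creep 'ROWS' [FORCE]. ROWS is JSON, a list of rows, each a list of 7 numbers: the closure, from -1 (fully open) to 1 (shut), so that 0 is half open, then the shift along the tool's x, y, z in mm, then the turn, a rotation vector about the tool's x, y, z in rad. A call has 1 to 8 rows; each row shifts and turns the commanded pose from where the row before left it, along the tool's axes as they then stand; what a row does not reach is not made up. A row lasts 1/8 s, in which the tool goes at most 62.5 mm and 10.7 degrees, less where a joint would pass 70% of its speed; a pose out of reach is approached as far as the arm can. A call with a gripper value outside its range is refused whole. The fingers move at their own pace and stop on an object; FORCE is the grip in N (left out, the last holds). Time passes only in rows, so rows that do not move let the fingers close. It gives the time, the measured TCP pose, the force, the opening and the grip force at its end, in the units of the state.
- r.get_obs(): the state, without advancing time (a new reading comes with each control period).
- r.get_image(name): name is "side" or "top" or "wrist"; returns (picture, depth): 384x512x3 uint8, red, green, blue; 384x512 float32, m along the optical axis (not along the pixel's ray), 0 where there is no reading.
- r.camera_model(name): a dict with "mtx" (3x3 intrinsics, pixels), "R" (3x3) and "t" (3): a world point X has camera coordinates R X + t; the wrist camera has in their place "T_tool_cam" (4x4, takes a point from camera to tool coordinates, whose origin is the TCP and whose axes are the flange's). Camera axes: x right, y down, z forward; pixel columns grow to the right and rows downward; lengths in m; the calibration is good to about 2 mm. The wrist camera is an equidistant fisheye: a pixel r from the principal point sees the ray r / f radians off the axis. A picture is of the moment at which its call begins: read the wrist's pose just before it. camera_model takes no time and is no camera call.
- r.hand_in(): hands the job in; it is judged then, once.
The state is a dict: "t": time; "joint_pos": joint angles; "joint_vel": joint speeds; "joint_torque": joint torques, N m; "tool_pos": TCP position; "tool_rot": TCP orientation; "contact_force": force on the tool from outside, world axes, zero at the start; "wrist_torque": the same for the moment, N m; "opening": finger opening in m; "grip_force": force on a finger pad.
Only numpy, scipy, OpenCV 4.12 (cv2) and the standard library are available. Lean on these libraries where they do the work, as an engineer would, in place of code of your own. Each camera call takes 0.05 s, during which the arm holds its last target. There are 200 camera calls.

TASK

One of the four ports on top of the power divider has no termination. Take the spare push-on termination out of the grey tray, press it straight down onto that bare port until its latch clicks, and keep pressing after the click, firmly but without ramming it, until the sleeve sits fully home on the port's square flange, with the rubber seal squeezed. Finish while still gripping it and pressing it down, so that I can lock it there, and leave the other things where they lie.

Things in the scene. Friction and masses are not known exactly. Their poses are not given: they have to be found in the camera images.
- divider: Four-way power divider: flat aluminium box 86 x 272 x 46 mm (x, y, z), grey cover, screwed down by two small feet (314 mm over the feet); a small socket sticks out of the middle of its front (-x). Origin: centre of the underside. On top four ports in a row along its y axis, at y = -99, -33, +33, +99 mm: three carry a termination, one (any of them) is bare.
- bare_port: The bare port. Origin: centre of the top face of its square steel flange (44 x 44 mm), which is 50 mm above the worktop; z up, x and y parallel to the divider's. On the flange stands a brass stud, 24 mm in diameter, with latch balls in its side and a black rubber seal ring round its foot.
- stud_top (a point): Middle of the bare stud's top, 27 mm above the flange. The stud tapers above 20 mm, to 16 mm in diameter at the top, which leads the termination in.
- latch (a point): On the stud's axis at the height of its four spring-loaded latch balls, 8 mm above the flange. Going down, the spare's mouth meets them with its rim 10 mm above the flange; pushing past takes 10 to 15 N. With the rim about 6 mm above the flange the force suddenly drops, even to a pull (the click), to about 3 mm. A pull of some 13 N undoes the latch.
- seal (a point): Centre of the seal ring's top face, 2.5 mm above the flange while free. The ring is springy: the spare's rim meets it after the click, and about 10 N squeeze it level with the flange, more only presses rim on flange. Let go, the spare rises 1 to 2 mm again, up to the latch.
- spare: The loose spare termination: a round cap 36 mm in diameter, 64 mm tall, about 0.16 kg, standing mouth down on the tray's floor. Origin: centre of its mouth (bottom rim), z up its axis. Lower 28 mm: knurled steel sleeve, open below, bore 26 mm. Fully home, its rim is on the flange and its origin coincides with the bare port's.
- spare_grip (a point): Point on the spare's axis 50 mm above its rim, in the black finned part (35 mm in diameter, from 31 to 64 mm above the rim) where it is gripped; a firm grip (40 N) does it no harm.
- fitted_a: A port with its termination on, locked and immovable: the same shape as the spare, fully home. Origin: centre of the top face of its flange; the termination's top is 64 mm above it.
- fitted_b: As fitted_a.
- fitted_c: As fitted_a. Neighbouring ports are 66 mm apart, so the gripper fits best with its fingers in front of and behind the row (closing along the divider's x axis).
- tray: Shallow open grey tray, fixed, 150 x 200 mm (x, y), walls 45 mm high and 4 mm thick, floor 4 mm thick. Origin: centre of the underside. The spare stands in its left (+y) half, its axis at least 49 mm from the front and back walls; a tee adapter lies in its right half.
- tee: Bystander: cream tee-shaped coaxial adapter 40 x 70 x 20 mm lying in the tray. Origin: centre of the underside. Leave it.
- cutters: Bystander: side cutters with red handles, 54 x 134 x 16 mm, long along y, lying left of the divider. Origin: centre of the underside. Leave them.
- wrench: Bystander: flat grey torque wrench, 20 x 139 x 14 mm, long along y, lying in front of the divider. Origin: centre of the underside. Leave it.

How it is judged:
By the outcome, as a careful person would: the job done as asked, in the order asked, and still so for the second after the job is handed in, while the arm keeps its last pose, push and grip.
It also fails if it takes over 42 s, if anything falls off the work surface, if the arm or the gripper's body presses on something with over 40 N, if the wrist force passes 120 N, or if a joint passes its speed limit or range.

## Working session

There is one attempt and no reset: what is moved stays moved. The work goes in short steps, Python scripts to look and compute and a shell command to move; the robot and the scene stay as the last step left them, time stands still between calls to the robot, and variables do not carry over. Pictures are saved under pics/ and viewed, at most 10 in all, crops included, and the job is handed in when it is done.

```bash
ls; mkdir -p pics; cat > h.py <<'E'
import numpy as np, cv2
from scipy.spatial.transform import Rotation as Ro
from workcell import r
def world(name,depth,obs=None):
    m=r.camera_model(name);K=np.array(m["mtx"]);v,u=np.mgrid[:384,:512]
    x=(u-K[0,2])/K[0,0];y=(v-K[1,2])/K[1,1]
    c=np.stack([x*depth,y*depth,depth],-1)
    return (c-np.array(m["t"]))@np.array(m["R"])
def save(n,im): cv2.imwrite(n,cv2.cvtColor(im,cv2.COLOR_RGB2BGR))
E
python3 - <<'E'
from h import *
a,da=r.get_image("top");b,db=r.get_image("side")
np.savez("a.npz",a=a,da=da,b=b,db=db)
save("pics/t.png",a);save("pics/s.png",b)
for n in("top","side","wrist"):print(n,r.camera_model(n))
o=r.get_obs();print(o)
E
```

```text
pics
top {'mtx': array([[457.84056006,   0.        , 251.03559773],
       [  0.        , 457.84056006, 193.53982363],
       [  0.        ,   0.        ,   1.        ]]), 'R': array([[-0.00765845, -0.9997347 ,  0.02172278],
       [-0.99661691,  0.0058533 , -0.08197851],
       [ 0.08182961, -0.02227711, -0.99639733]]), 't': array([0.01849529, 0.4625281 , 1.29147174])}
side {'mtx': array([[400.36006239,   0.        , 254.28882344],
       [  0.        , 400.36006239, 192.88207478],
       [  0.        ,   0.        ,   1.        ]]), 'R': array([[-0.13991445, -0.99016157, -0.00200478],
       [-0.6336653 ,  0.09109529, -0.76822518],
       [ 0.76084968, -0.10621545, -0.64017658]]), 't': array([0.07911978, 0.35211052, 0.91909078])}
wrist {'mtx': array([[297.31863964,   0.        , 257.87327925],
       [  0.        , 297.31863964, 192.94179759],
       [  0.        ,   0.        ,   1.        ]]), 'T_tool_cam': array([[ 2.97016142e-04, -9.45728339e-01, -3.24958182e-01,
         8.37612792e-02],
       [ 9.99999956e-01,  2.78911096e-04,  1.02296243e-04,
         9.95612395e-04],
     
[... 161 characters left out ...]
0]])}
{'t': 0.1, 'joint_pos': array([-1.44110417e+00,  2.21134198e-01,  1.52750133e+00, -2.01367408e-05,
        1.39472744e+00, -1.26080475e-01]), 'joint_vel': array([ 0.00050698, -0.00047285, -0.00135857,  0.0011436 ,  0.00010759,
        0.000109  ]), 'joint_torque': array([ 1.49998468e-03, -4.98242748e+01, -3.90545475e+01, -1.29690102e-04,
        5.67659285e-03,  5.84834709e-06]), 'tool_pos': array([ 0.15805196, -0.60412689,  0.23831429]), 'tool_rot': array([-3.11418089e+00, -4.00452206e-01,  3.61380522e-05]), 'contact_force': array([ 0.02401803, -0.63948327, -0.05431251]), 'wrist_torque': array([ 0.03647139, -0.03480799,  0.03387215]), 'grip_force': 0.0, 'opening': 0.08589539146426982}
```

View pics/t.png

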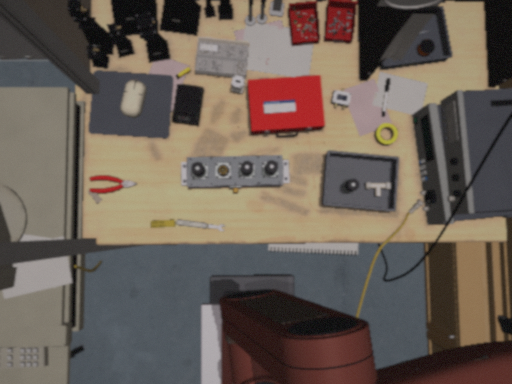

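View pics/s.png

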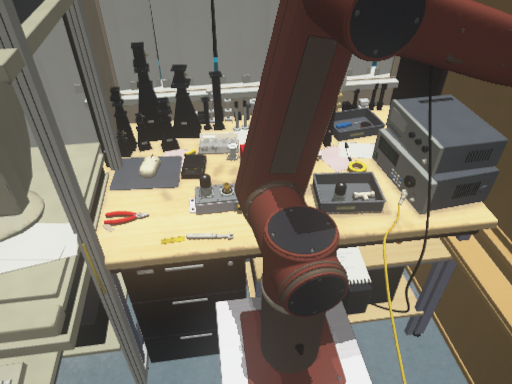

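The top view shows the spare at about (351,186) in the tray. Fitted caps are at (199,170), (247,170) and (270,170), and the bare port is at (223,171), second from the left.

```bash
python3 - <<'E'
from h import *
d=np.load("a.npz");a=d["a"];W=world("top",d["da"]);Z=W[...,2]
g=cv2.cvtColor(a,cv2.COLOR_RGB2GRAY)
def cap(u,v,zl,zh):
    m=np.zeros(Z.shape,bool);m[v-14:v+15,u-14:u+15]=1
    m&=(Z>zl)&(Z<zh);p=W[m];return m.sum(),p.mean(0).round(4),(p.min(0)+p.max(0))/2, np.median(p[:,2]).round(4)
for n,u,v,zl,zh in[("spare",351,186,.06,.08),("L",199,170,.105,.125),("c",247,170,.105,.125),("R",270,170,.105,.125),("stud",223,171,.068,.09)]:print(n,*cap(u,v,zl,zh))
# divider cover plane rect
m=((Z>.035)&(Z<.125));m[:145]=0;m[200:]=0;m[:,:170]=0;m[:,300:]=0
pts=W[m][:,:2];print("div rect",cv2.minAreaRect((pts*1000).astype(np.float32)))
m=((Z>.036)&(Z<.055));m[:140]=0;m[220:]=0;m[:,:312]=0;m[:,402:]=0
print("tray rect",cv2.minAreaRect((W[m][:,:2]*1000).astype(np.float32)))
print("table z",np.median(Z[205:215,120:140]))
o=r.get_obs();print(Ro.from_rotvec(o["tool_rot"]).as_matrix().round(3))
E
```

```text
spare 124 [ 0.4825 -0.2671  0.0663] [ 0.48251672 -0.26723438  0.06641188] 0.0664
L 134 [0.524  0.1589 0.1134] [0.52415359 0.15861341 0.1129357 ] 0.1136
c 132 [0.5267 0.0272 0.1131] [0.52654856 0.0276435  0.11364876] 0.113
R 133 [ 0.528  -0.0384  0.1131] [ 0.52865615 -0.03922071  0.11266924] 0.1133
stud 52 [0.5252 0.0934 0.073 ] [0.52668074 0.09329499 0.07380121] 0.0729
div rect ((524.903564453125, 60.48313903808594), (90.04419708251953, 271.96099853515625), 0.9792203903198242)
tray rect ((496.40594482421875, -296.8144226074219), (208.29144287109375, 157.55645751953125), 84.23129272460938)
table z 4.8222431852456525e-05
[[ 0.967  0.253 -0.   ]
 [ 0.253 -0.967  0.002]
 [ 0.    -0.002 -1.   ]]
```

```bash
python3 -m creep '[[-0.2,50,-30.5,0,0,0,0],[-0.2,50,-30.5,0,0,0,0],[-0.2,50,-30.5,0,0,0,0],[-0.2,50,-30.5,0,0,0,0],[-0.2,50,-30.5,0,0,0,0],[-0.2,50,-30.5,0,0,0,0],[-0.2,50,-30.5,0,0,0,0],[-0.2,50,-30.5,0,0,0,0]]' 40
python3 -m creep '[[-0.2,0,0,0,0,0,-0.167],[-0.2,0,0,0,0,0,-0.167],[-0.2,0,0,0,0,0,-0.167],[-0.2,0,0,0,0,0,-0.167],[-0.2,0,0,0,0,0,-0.167],[-0.2,0,0,0,0,0,-0.167],[-0.2,0,0,0,0,0,-0.167],[-0.2,0,0,0,0,0,-0.167]]'
cat >> h.py <<'E'
def wrist():
    o=r.get_obs();im,d=r.get_image("wrist");m=r.camera_model("wrist");K=np.array(m["mtx"]);T=np.array(m["T_tool_cam"])
    v,u=np.mgrid[:384,:512];x=(u-K[0,2])/K[0,0];y=(v-K[1,2])/K[1,1];th=np.hypot(x,y)
    k=np.tan(th)/np.maximum(th,1e-9)
    c=np.stack([x*k*d,y*k*d,d],-1)
    R=Ro.from_rotvec(o["tool_rot"]).as_matrix()
    W=(c@T[:3,:3].T+T[:3,3])@R.T+o["tool_pos"]
    return o,R,im,d,W
E
python3 - <<'E'
from h import *
o,R,im,d,W=wrist();save("pics/w1.png",im)
print(o["tool_pos"],R.round(4),o["joint_pos"].round(2))
m=(W[...,2]>.06)&(W[...,2]<.075)&(np.hypot(W[...,0]-.4825,W[...,1]+.267)<.03)&(d>0)
p=W[m];v,u=np.nonzero(m);print(m.sum(),u.mean(),v.mean(),p.mean(0),(p.min(0)+p.max(0))/2,np.ptp(p,axis=0),np.median(p[:,2]))
print(cv2.minEnclosingCircle((p[:,:2]*1000).astype(np.float32)))
E
```

```text
t: 1.1
tool_pos: [0.4843, -0.2657, 0.239]
tool_rot: [-3.116, -0.401, 0.0]
contact_force: [0.9, -1.1, 0.1]
opening: 0.0513
grip_force: 0.0
t: 2.1
tool_pos: [0.4831, -0.2672, 0.2388]
tool_rot: [-2.191, -2.25, 0.0]
contact_force: [0.7, 0.2, 1.3]
opening: 0.0513
grip_force: 0.0
[ 0.48310241 -0.26716448  0.23875344] [[-2.650e-02  9.996e-01 -8.000e-04]
 [ 9.996e-01  2.650e-02  6.000e-04]
 [ 7.000e-04 -8.000e-04 -1.000e+00]] [-0.65  0.05  1.72 -0.    1.38 -0.67]
764 258.03795811518324 172.35340314136127 [ 0.48340111 -0.26652373  0.06717665] [ 0.48339084 -0.26763325  0.0651351 ] [0.03449268 0.03301213 0.01026887] 0.06758793176842448
((483.37567138671875, -267.4917907714844), 17.293611526489258)
```

View pics/w1.png

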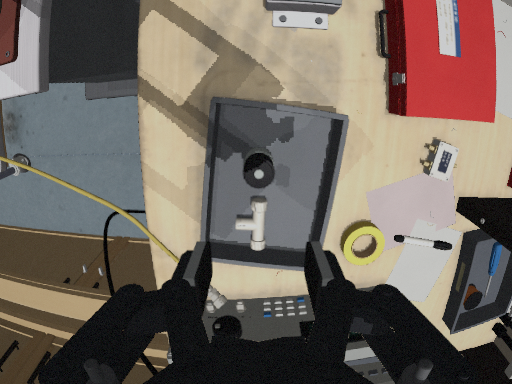

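The wrist view shows the spare at (258,172), centred between the fingers, with the tee below it at (258,222). The way down is clear.

```bash
python3 -m creep '[[-0.2,0,0,50,0,0,0],[-0.2,0,0,50,0,0,0],[-0.2,0,0,50,0,0,0],[-0.2,0,0,30,0,0,0],[-0.2,0,0,15,0,0,0],[-0.2,0,0,0,0,0,0]]'
python3 -m creep '[[1,0,0,0,0,0,0],[1,0,0,0,0,0,0],[1,0,0,0,0,0,0],[1,0,0,0,0,0,0]]' 60
```

```text
t: 2.9
tool_pos: [0.4829, -0.267, 0.0435]
tool_rot: [-2.198, -2.242, 0.0]
contact_force: [1.1, -0.1, -0.0]
opening: 0.0508
grip_force: 0.0
t: 3.4
tool_pos: [0.4846, -0.2683, 0.046]
tool_rot: [2.196, 2.242, 0.001]
contact_force: [-0.5, 0.0, 6.2]
opening: 0.0338
grip_force: 60.1
```

```bash
python3 -m creep '[[1,0,0,-15,0,0,0],[1,0,0,-45,0,0,0],[1,0,0,-45,0,0,0],[1,0,0,-45,0,0,0],[1,0,0,0,0,0,0]]' 40
python3 -m creep '[[1,40,5,0,0,0,0],[1,55,7.5,0,0,0,0],[1,55,7.5,0,0,0,0],[1,55,7.5,0,0,0,0],[1,55,7.5,0,0,0,0],[1,55,7.5,0,0,0,0],[1,46,7,0,0,0,0],[1,0,0,0,0,0,0]]'
python3 - <<'E'
from h import *
o,R,im,d,W=wrist();save("pics/w2.png",im)
print(o["tool_pos"],R.round(4),o["joint_pos"].round(2),o["opening"],o["grip_force"],o["contact_force"])
a,da=r.get_image("top");b,db=r.get_image("side")
np.savez("b.npz",a=a,da=da,b=b,db=db,w=im,wd=d,W=W,R=R,p=o["tool_pos"])
save("pics/s2.png",cv2.resize(b[100:260,120:320],None,fx=4,fy=3.75,interpolation=2)[:600,:800])
E
```

```text
t: 4.03
tool_pos: [0.4854, -0.2689, 0.1996]
tool_rot: [2.192, 2.239, 0.002]
contact_force: [1.0, -0.8, -3.0]
opening: 0.0336
grip_force: 59.8
t: 5.03
tool_pos: [0.524, 0.0976, 0.1928]
tool_rot: [-2.191, -2.248, 0.002]
contact_force: [-0.3, -0.3, -2.4]
opening: 0.0333
grip_force: 59.6
[0.5239672  0.09756032 0.192836  ] [[-2.550e-02  9.997e-01 -2.900e-03]
 [ 9.997e-01  2.550e-02  7.000e-04]
 [ 7.000e-04 -2.900e-03 -1.000e+00]] [0.04 0.04 1.81 0.   1.29 0.01] 0.033319787741405454 59.63638722896576 [-0.2791695  -0.34324006 -2.38524449]
```

View pics/w2.png

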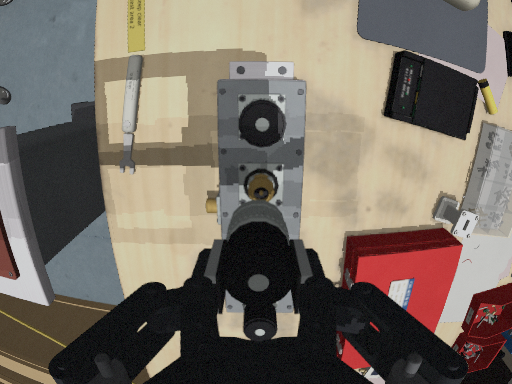

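View pics/s2.png

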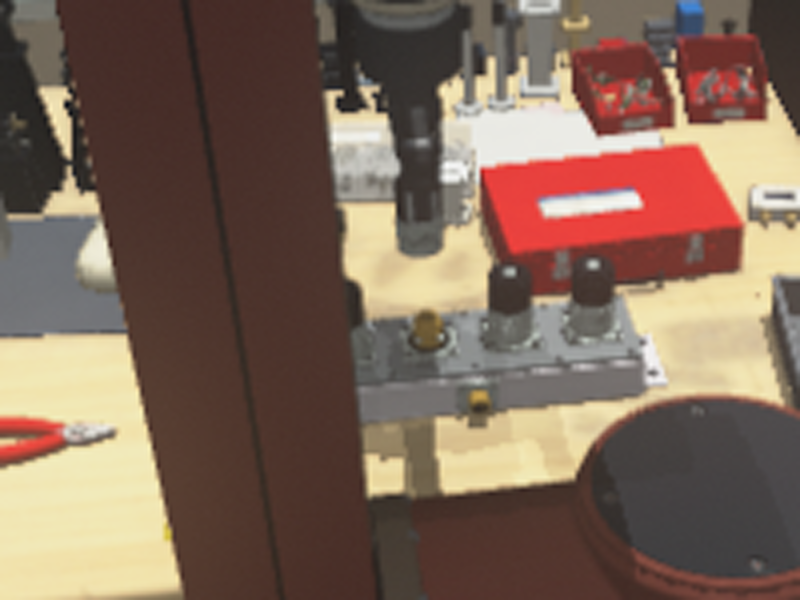

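The wrist view shows the cap held (top at 258,283), with the stud at (261,185) and the left fitted cap at (262,123). The side view shows it hanging upright near the stud. Next I measure both in the same view.

```bash
cat > m.py <<'E'
from h import *
def meas(o,R,W,d):
    p=o["tool_pos"];Z=W[...,2];ok=d>0
    def rep(n,m):
        q=W[m];v,u=np.nonzero(m)
        if len(q)<5: print(n,len(q));return
        (cx,cy),rad=cv2.minEnclosingCircle((q[:,:2]*1000).astype(np.float32))
        print(n,len(q),"px",u.mean().round(),v.mean().round(),"mean",q.mean(0).round(4),"circ",round(cx,1),round(cy,1),round(rad,1))
    near=lambda x,y,rr:np.hypot(W[...,0]-x,W[...,1]-y)<rr
    rep("L",ok&near(.5245,.159,.028)&(Z>.108)&(Z<.12))
    rep("stud",ok&near(.526,.093,.02)&(Z>.072)&(Z<.082))
    # held cap in tool frame
    Q=(W-p)@R
    top=ok&(np.hypot(Q[...,0],Q[...,1])<.03)&(Q[...,2]<-.018)&(Q[...,2]>-.04)
    q=Q[top];print("captop",len(q),q.mean(0).round(4),np.median(q[:,2]).round(4))
    # sleeve: visible +x side; slices
    for z0 in (.010,.016,.022,.028,.034):
        s=ok&(np.hypot(Q[...,0],Q[...,1])<.03)&(abs(Q[...,2]-z0)<.003);q=Q[s]
        if len(q)>8:
            A=np.c_[2*q[:,:2],np.ones(len(q))]
            # known radius 18: fit centre
            from scipy.optimize import least_squares
            c=least_squares(lambda c:np.hypot(q[:,0]-c[0],q[:,1]-c[1])-.018,[0,0],loss="soft_l1",f_scale=.001).x
            print("sleeve",z0,len(q),(c*1000).round(1))
    s=ok&(np.hypot(Q[...,0],Q[...,1])<.022)&(Q[...,2]>.0);print("rim z tool",np.percentile(Q[s][:,2][Q[s][:,2]<.06],[90,98,100]).round(4))
E
python3 - <<'E'
from m import *
b=np.load("b.npz");meas({"tool_pos":b["p"]},b["R"],b["W"],b["wd"])
W=world("top",b["da"]);Z=W[...,2]
E
```

```text
L 1730 px 262.0 123.0 mean [0.5251 0.1598 0.114 ] circ 525.2 159.2 17.6
stud 248 px 261.0 189.0 mean [0.5264 0.097  0.0751] circ 526.1 94.3 11.0
captop 5166 [ 0.0039 -0.0001 -0.0241] -0.0221
sleeve 0.01 187 [-0.7 -0.4]
sleeve 0.016 520 [-0.3 -0.4]
sleeve 0.022 227 [ 0.7 -0.6]
sleeve 0.028 186 [ 0.7 -0.6]
sleeve 0.034 145 [ 0.2 -0.8]
rim z tool [0.0351 0.0401 0.0423]
```

```bash
python3 -m creep '[[1,-4.4,2.9,0,0,0,0],[1,0,0,25,0,0,0],[1,0,0,25,0,0,0],[1,0,0,12,0,0,0],[1,0,0,0,0,0,0],[1,0,0,0,0,0,0]]'
python3 - <<'E'
from m import *
o,R,im,d,W=wrist();print(o["tool_pos"],R[:,2].round(4),o["contact_force"]);meas(o,R,W,d)
b,db=r.get_image("side")
c=np.hstack([cv2.resize(im[60:360,160:360],(400,600)),cv2.resize(b[150:225,200:250],(400,600),interpolation=2)])
save("pics/c3.png",c)
E
```

```text
t: 5.92
tool_pos: [0.5291, 0.0899, 0.1334]
tool_rot: [2.198, 2.243, 0.002]
contact_force: [-0.2, 0.2, -2.8]
opening: 0.0338
grip_force: 59.7
[0.52913724 0.08989363 0.13338429] [ 0.0017  0.     -1.    ] [-0.2291558   0.15942138 -2.82631843]
L 3301 px 253.0 120.0 mean [0.525  0.1597 0.114 ] circ 525.0 159.3 17.5
stud 116 px 251.0 198.0 mean [0.5245 0.1021 0.0736] circ 525.6 98.5 10.0
captop 5175 [ 0.0039 -0.0001 -0.0242] -0.0221
sleeve 0.01 182 [-0.7 -0.4]
sleeve 0.016 518 [-0.3 -0.5]
sleeve 0.022 228 [ 0.7 -0.6]
sleeve 0.028 181 [ 0.7 -0.6]
sleeve 0.034 150 [ 0.2 -0.8]
rim z tool [0.037  0.0588 0.06  ]
```

View pics/c3.png

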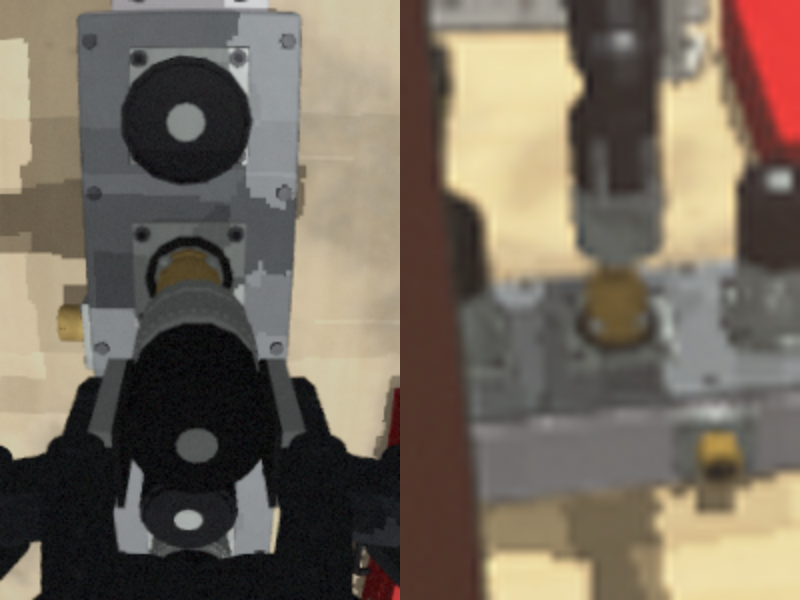

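The wrist crop shows the cap slightly right of and below the stud axis, which matches the pose reading (off by x +2.3, y −3.3 mm). The side crop shows it just above the stud.

```bash
python3 -m creep '[[1,3.3,-2.2,0,0,0,0],[1,0,0,0,0,0,0],[1,0,0,0,0,0,0],[1,0,0,0,0,0,0]]'; python3 -c "
from m import *
o,R,im,d,W=wrist();print(o['tool_pos'],R.round(4));meas(o,R,W,d)"
```

```text
t: 6.52
tool_pos: [0.526, 0.0935, 0.1323]
tool_rot: [-2.198, -2.245, 0.0]
contact_force: [0.1, 1.0, -0.9]
opening: 0.0335
grip_force: 59.7
[0.52598471 0.09352438 0.1322929 ] [[-0.0211  0.9998 -0.    ]
 [ 0.9998  0.0211 -0.    ]
 [-0.     -0.     -1.    ]]
L 3321 px 259.0 127.0 mean [0.5248 0.1598 0.1139] circ 524.8 159.2 17.6
stud 1
captop 5193 [ 0.0039 -0.0001 -0.0242] -0.0221
sleeve 0.01 190 [-0.7 -0.4]
sleeve 0.016 518 [-0.3 -0.4]
sleeve 0.022 220 [ 0.7 -0.5]
sleeve 0.028 185 [ 0.7 -0.6]
sleeve 0.034 160 [ 0.2 -0.8]
rim z tool [0.0352 0.0402 0.042 ]
```

```bash
python3 -m creep '[[1,-0.2,0.6,5,0,0,0],[1,0,0,5,0,0,0],[1,0,0,5,0,0,0],[1,0,0,4,0,0,0],[1,0,0,0,0,0,0],[1,0,0,0,0,0,0]]'
```

```text
t: 7.32
tool_pos: [0.5267, 0.0933, 0.1134]
tool_rot: [2.198, 2.245, 0.0]
contact_force: [0.0, 0.2, -2.3]
opening: 0.0335
grip_force: 59.7
```

```bash
python3 -m creep '[[1,0,0,3,0,0,0],[1,0,0,3,0,0,0],[1,0,0,2,0,0,0],[1,0,0,0,0,0,0],[1,0,0,0,0,0,0]]'
```

```text
t: 7.95
tool_pos: [0.5267, 0.0933, 0.1054]
tool_rot: [2.198, 2.245, 0.0]
contact_force: [0.4, -0.1, -2.0]
opening: 0.0333
grip_force: 59.7
```

```bash
for i in 1; do python3 -m creep '[[1,0,0,1.5,0,0,0],[1,0,0,1.5,0,0,0],[1,0,0,1.5,0,0,0]]'; python3 -m creep '[[1,0,0,1,0,0,0],[1,0,0,1,0,0,0]]'; python3 -m creep '[[1,0,0,1,0,0,0],[1,0,0,1,0,0,0]]'; done
```

```text
t: 8.32
tool_pos: [0.5272, 0.0932, 0.1016]
tool_rot: [2.197, 2.244, 0.001]
contact_force: [-2.0, -0.7, 8.7]
opening: 0.0334
grip_force: 60.8
t: 8.57
tool_pos: [0.5278, 0.0932, 0.1011]
tool_rot: [2.197, 2.244, 0.002]
contact_force: [-5.0, -0.8, 14.9]
opening: 0.0337
grip_force: 61.6
t: 8.82
tool_pos: [0.528, 0.0932, 0.0996]
tool_rot: [2.196, 2.243, 0.003]
contact_force: [-4.9, -1.1, 12.1]
opening: 0.0339
grip_force: 61.7
```

```bash
python3 -m creep '[[1,0,-0.7,1,0,0,0],[1,0,-0.5,1,0,0,0]]'; python3 -m creep '[[1,0,0,1,0,0,0],[1,0,0,1,0,0,0]]'; python3 -m creep '[[1,0,0,0,0,0,0]]'
```

```text
t: 9.07
tool_pos: [0.5263, 0.0932, 0.0954]
tool_rot: [2.197, 2.243, 0.002]
contact_force: [2.9, -0.4, -4.8]
opening: 0.0332
grip_force: 59.4
t: 9.32
tool_pos: [0.5258, 0.0932, 0.0932]
tool_rot: [2.198, 2.244, 0.001]
contact_force: [-0.4, -1.1, 4.3]
opening: 0.0335
grip_force: 60.0
t: 9.45
tool_pos: [0.5258, 0.0933, 0.0933]
tool_rot: [2.198, 2.244, 0.001]
contact_force: [-0.1, -1.1, 5.2]
opening: 0.0335
grip_force: 60.1
```

Clicked, and the seal is being met. Pressing on.

```bash
python3 -m creep '[[1,0,0,1,0,0,0],[1,0,0,1,0,0,0]]'; python3 -m creep '[[1,0,0,1,0,0,0],[1,0,0,0,0,0,0]]'; python3 -m creep '[[1,0,0,1,0,0,0],[1,0,0,0,0,0,0]]'
```

```text
t: 9.7
tool_pos: [0.5259, 0.0933, 0.0925]
tool_rot: [2.198, 2.244, 0.001]
contact_force: [-6.9, -0.9, 19.0]
opening: 0.0336
grip_force: 61.6
t: 9.95
tool_pos: [0.5259, 0.0933, 0.0924]
tool_rot: [2.197, 2.245, 0.0]
contact_force: [-7.9, -1.8, 20.9]
opening: 0.0332
grip_force: 62.2
t: 10.2
tool_pos: [0.526, 0.0933, 0.0923]
tool_rot: [2.197, 2.245, 0.0]
contact_force: [-11.1, -1.9, 26.6]
opening: 0.0337
grip_force: 62.9
```

```bash
python3 -m creep '[[1,0,-0.6,0,0,0,0],[1,0,-0.4,0,0,0,0],[1,0,0,0,0,0,0],[1,0,0,0,0,0,0]]'; python3 -c "
from m import *
o,R,im,d,W=wrist();print(o['tool_pos'],R.round(4));meas(o,R,W,d)
Q=(W-o['tool_pos'])@R
b=d>0
for n,c in(('held',(.5263,.0932)),('L',(.525,.1592))):
  q=W[b&(np.hypot(W[...,0]-c[0],W[...,1]-c[1])<.010)&(W[...,2]>.1)][:,2];print(n,len(q),np.median(q),np.percentile(q,90))
save('pics/w4.png',cv2.resize(im[60:360,110:410],(600,600)))"
```

```text
t: 10.7
tool_pos: [0.5258, 0.0933, 0.0924]
tool_rot: [2.196, 2.244, 0.003]
contact_force: [-7.2, -1.0, 24.6]
opening: 0.0332
grip_force: 62.8
[0.52584624 0.09331127 0.09237302] [[-2.130e-02  9.998e-01  2.700e-03]
 [ 9.998e-01  2.130e-02 -1.000e-04]
 [-2.000e-04  2.700e-03 -1.000e+00]]
L 5828 px 259.0 137.0 mean [0.5247 0.1601 0.114 ] circ 524.8 159.2 17.6
stud 583 px 257.0 222.0 mean [0.525  0.1072 0.0765] circ 525.6 94.6 18.4
captop 5181 [ 0.0039 -0.0001 -0.0241] -0.0222
sleeve 0.01 178 [-0.8 -0.4]
sleeve 0.016 509 [-0.3 -0.5]
sleeve 0.022 222 [ 0.6 -0.6]
sleeve 0.028 184 [ 0.6 -0.7]
sleeve 0.034 150 [ 0.1 -0.9]
rim z tool [0.0422 0.0428 0.0468]
held 1621 0.11471048916354745 0.1699320354790168
L 2099 0.11456630811204084 0.11536445018301945
```

View pics/w4.png

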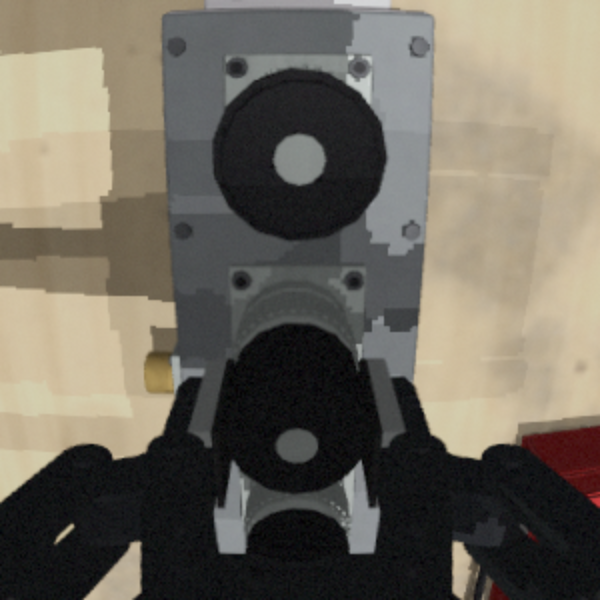

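The spare sits flush on its flange. Its top is level with the fitted cap's (114.7 mm against 114.6 mm), it has not slipped in the grip, and the downward push holds steady at about 25 N.

```bash
python3 -m creep '[[1,0,0,0,0,0,0],[1,0,0,0,0,0,0]]'; python3 -c "
from workcell import r
print(r.hand_in())"
```

```text
t: 11.0
tool_pos: [0.5259, 0.0933, 0.0924]
tool_rot: [2.196, 2.243, 0.003]
contact_force: [-7.8, -1.4, 24.5]
opening: 0.0335
grip_force: 62.8
the job is handed in; nothing more can be done
None
```

The spare is latched and fully home on the bare port, still gripped and pressed down with about 25 N; the job was handed in at 11 s, and the grip was about 60 N rather than the 40 N you mentioned.

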